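# Show the refilled salt tin

### The arm

A 6-joint arm with a two-finger parallel gripper is mounted at the origin on the work surface. World frame = base frame: x ahead of the robot, y to its left, z up, the work surface at z = 0. Lengths are in m, angles in rad, forces in N, time in s.
With the tool pointing down it reaches from about 0.375 to 0.9 m from the base axis. Payload 3.1 kg.
Tool frame: the origin (TCP) lies at the very end of the fingers, on their centre line; the grasp point (between the pads) lies 19 mm behind it (grip_depth is the distance from the TCP to the grasp point, in m); z points along the fingers, y is the line along which they close (so a half turn about z gives the same grasp; the last joint's range is limited). The gripper opens to 85 mm and grips with 20 to 120 N. Pads are 22 mm wide; open, the fingers measure 114 mm over their backs; the gripper's body (76 mm by 85 mm) begins 54 mm behind the grasp point. The pads swing forward as they close: fully open they stand 13 mm farther back than shut.
Start: joints at [0.963, 0.527, 1.433, -0, 1.181, -0.178], TCP at [0.26, 0.568, 0.231] pointing down, gripper open.
Joint ranges: [-3.08, 3.08], [-0.75, 2.2], [0.22, 2.44], [-1.43, 4.57], [0, 2.65], [-2.85, 2.85]. Speed limits (rad/s): [2.79, 2.79, 3.14, 3.14, 3.14, 3.14].

### API

Orientations are given as a unit quaternion [x, y, z, w].
In Python, from station import * gives the robot as it stands.
- The arm moves only by the tool apply_moves, never from a script. Its argument "plan" is a list of rows, each a list of 7 numbers: the shift along the tool's x, y, z in m, then the turn, a rotation vector about the tool's x, y, z in rad, then the gripper command: -1 is fully open, 1 is shut, values between are in proportion. In form: [[dx, dy, dz, wx, wy, wz, jaw], ...]. A call has 1 to 8 rows; each row shifts and turns the commanded pose from where the row before left it, along the tool's axes as they then stand; what a row does not reach is not made up. A row lasts 1/8 s, in which the tool goes at most 62.5 mm and 10.7 degrees, less where a joint would pass 70% of its speed; a pose out of reach is approached as far as the arm can. A call is refused whole if a number of a shift passes 0.0625 or a number of a turn 0.188, either way. A call with a gripper value outside its range is refused whole. The fingers move at their own pace and stop on an object; "force" is the grip in N (left out, the last holds). Time passes only in rows, so rows that do not move let the fingers close. It gives the time, the measured TCP pose, the force, the opening and the grip force at its end, in the units of the state.
- sense(): the state, without advancing time (a new reading comes with each control period).
- snapshot(name): name is "scene" or "top"; returns the picture (384x512x3 uint8, red, green, blue); there is no depth.
- calibration(name): a dict with "camera_matrix" (3x3 intrinsics, pixels), "R" (3x3) and "t" (3): a world point X has camera coordinates R X + t. Camera axes: x right, y down, z forward; pixel columns grow to the right and rows downward; lengths in m; the calibration is good to about 2 mm. A picture is of the moment at which its call begins. calibration takes no time and is no camera call.
- sign_off(): hands the job in; it is judged then, once.
The state is a dict: "t": time; "q": joint angles; "qd": joint speeds; "tau": joint torques, N m; "tcp_pos": TCP position; "tool_rot": TCP orientation; "force": force on the tool from outside, world axes, zero at the start; "ft_torque": the same for the moment, N m; "finger_gap": opening from 0.0 (shut) to 1.0 (fully open); "gripper_force": force on a finger pad.
Only numpy, scipy, OpenCV 4.12 (cv2) and the standard library are available. Lean on these libraries where they do the work, as an engineer would, in place of code of your own. Each camera call takes 0.05 s, during which the arm holds its last target. There are 200 camera calls.

### The job

I have just put a new salt block into one of the two tins on the cork mat and forgot which. Press the stock tub's blue lid shut until it snaps and stays; then lift the red-capped tin clear of the mat to feel its weight and stand it back upright on the mat, and lift the yellow-capped tin in the same way. Finish while holding the heavier one in the gripper, upright and still over the middle of the round trivet with its underside about 10 cm up, with the lighter one standing on the cork mat, and without disturbing the other pantry things.

Things in the scene. Friction and masses are not known exactly. Their poses are not given: they have to be found in the camera images.
- tin_red: square steel tin, red labels, round red cap: body 62 x 62 mm, 98 mm high, cap 50 mm across, 12 mm high on top (110 in all). Origin under its centre, z up, x and y square to its sides. Loose on the mat, turned up to 0.5 rad from it. A salt block sits inside with 2 mm of play; in all 0.2 to 0.65 kg, the two tins at least 0.2 kg apart. Which is heavier varies and cannot be seen.
- tin_yellow: square steel tin, yellow labels, round yellow cap: body 62 x 62 mm, 98 mm high, cap 50 mm across, 12 mm high on top (110 in all). Origin under its centre, z up, x and y square to its sides. Loose on the mat, turned up to 0.5 rad from it. A salt block sits inside with 2 mm of play; in all 0.2 to 0.65 kg, the two tins at least 0.2 kg apart. Which is heavier varies and cannot be seen.
- mat: fixed flat cork mat, 130 mm (its x) by 280 mm (its y), 4 mm thick, on which both tins stand about 170 mm apart along its y. Origin at the centre of its underside on the counter, z up. It may lie to the left or right of the trivet.
- trivet: fixed round wooden trivet, 110 mm across, 9 mm high, dark with a light ring. Origin at the centre of its underside.
- tub: fixed grey open plastic stock tub with salt blocks in it, 140 mm (x) by 150 mm (y), 90 mm high, with a blue hinged lid. Origin at the centre of its underside, z up, -x its front, which faces roughly to the robot. The mat is to one side of the trivet, the tub to the other.
- lid (a joint): blue lid, rad: 0 shut, 1.0 open as it starts, free edge up and toward the robot. Lid 140 mm from hinge (tub's far, +x, upper edge) to free edge, 150 wide, 6 thick. A spring holds it open: near the free edge about 3 N square to the lid moves it, 5 to 10 N straight down when wide open. Below 0.12 rad it snaps shut by itself and stays; let go above 0.25 it springs open.
- lid_press (a point): point on the lid's outer (top) face where to press, marked white: mid-width, 118 mm from the hinge axis, 22 mm from the free edge. Moves with the lid.
- lid_hinge (a point): point on the lid's hinge axis at mid-width, in the plane of the lid's underside, 90 mm above the counter. The axis runs along the tub's y. Turns with the lid.
- spice_jar: small amber jar with a green cap, 42 mm across, 60 mm high, near the robot. Origin under its centre. Leave alone.
- syrup_bottle: amber bottle, black cap, 60 mm across, 170 mm high, at the far edge. Origin under its centre. Leave alone.
- bean_can: steel food can, 74 mm across, 110 mm high, far side. Origin under its centre. Leave alone.
- jam_jar: glass jar with a white cap, 68 mm across, 90 mm high, far side. Origin under its centre. Leave alone.
- mug: blue mug, 80 mm across, 90 mm high, far side. Origin under its centre. Leave alone.
- spatula: kitchen spatula lying near the robot. Leave alone.
- tea_carton: green carton, 70 x 130 x 80 mm high, toward the left side. Origin under its centre. Leave alone.

How it is judged:
By the outcome, as a careful person would: the job done as asked, in the order asked, and still so for the second after the job is handed in, while the arm keeps its last pose, push and grip.
It also fails if it takes over 72 s, if anything falls off the work surface, if the arm or the gripper's body presses on something with over 40 N, if the wrist force passes 120 N, or if a joint passes its speed limit or range.

## Working session

There is one attempt and no reset: what is moved stays moved. The work goes in short steps, Python scripts to look and compute and a tool call to move; the robot and the scene stay as the last step left them, time stands still between calls to the robot, and variables do not carry over. Pictures are saved under pics/ and viewed, at most 10 in all, crops included, and the job is handed in when it is done.

Besides the shell and the picture viewer there is one more tool, called after "Call:" in YAML: its name, and indented under it one key for each argument. apply_moves: Moves the arm, as the interface text tells. Its arguments: {"type":"object","properties":{"plan":{"type":"array"},"force":{"type":"number"}},"required":["plan"]}

```bash
ls; mkdir -p pics
python3 - <<'E'
from station import *
import cv2
for n in("scene","top"):
    im=snapshot(n); cv2.imwrite(f"pics/{n}0.png",im[...,::-1]); c=calibration(n); print(n,c)
print(sense())
E
```

```text
pics
scene {'camera_matrix': array([[425.2406487 ,   0.        , 261.30779363],
       [  0.        , 425.2406487 , 186.90194047],
       [  0.        ,   0.        ,   1.        ]]), 'R': array([[-0.79815235,  0.60244679,  0.00327077],
       [ 0.46971672,  0.62568604, -0.62280269],
       [-0.37725196, -0.49555509, -0.7823721 ]]), 't': array([ 0.38520135, -0.26652501,  1.52832508])}
top {'camera_matrix': array([[422.15140628,   0.        , 258.01707288],
       [  0.        , 422.15140628, 197.42452612],
       [  0.        ,   0.        ,   1.        ]]), 'R': array([[-0.00457941, -0.99968441, -0.0247002 ],
       [-0.9905615 ,  0.00791866, -0.13684012],
       [ 0.13699252,  0.02384042, -0.99028515]]), 't': array([0.11844839, 0.58700326, 1.14602037])}
{'t': 0.1, 'q': array([ 9.62470739e-01,  5.28405532e-01,  1.43378854e+00,  3.01127481e-05,
        1.18141452e+00, -1.78485720e-01]), 'qd': array([-2.98486374e-05, -1.32124012e-03, -2.96430976e-04,  1.35268806e-03,
       -8.05781368e-04,  6.89600325e-04]), 'tau': array([ 1.25333436e-04, -4.43303704e+01, -1.78585964e+01, -2.05570227e-04,
        3.84210551e-03,  1.71776031e-05]), 'tcp_pos': array([0.26003062, 0.56761898, 0.23040705]), 'tool_rot': array([ 2.13274694e-01,  9.76991755e-01, -9.25628972e-04, -3.99249686e-04]), 'force': array([ 0.15714274, -0.22666804, -0.30350309]), 'ft_torque': array([0.04155574, 0.02631972, 0.04393664]), 'gripper_force': 0.0, 'finger_gap': 1.0004150232476203}
```

View pics/scene0.png

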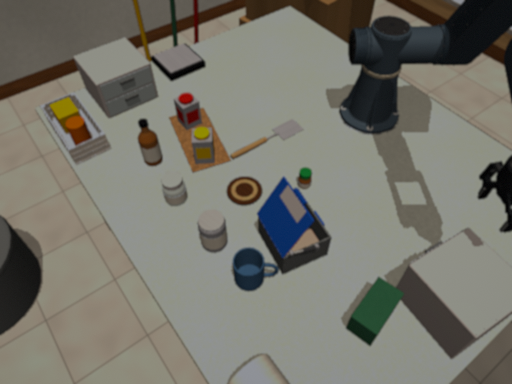

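View pics/top0.png

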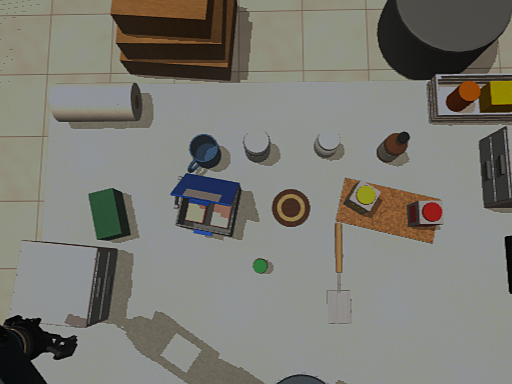

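Scene view: the tins are on the mat (red cap ~(187,100), yellow ~(203,132)), with the trivet at (244,190) and the open blue lid at (288,218). Top view: red cap at (432,211), yellow (366,195), trivet (291,208), tub (208,207).

```bash
cat > h.py <<'E'
import numpy as np, cv2
from station import *
def cast(n,uv,z):
    c=calibration(n);K,R,t=c["camera_matrix"],c["R"],c["t"]
    d=R.T@np.linalg.inv(K)@np.array([uv[0],uv[1],1.]);o=-R.T@t
    return o+d*(z-o[2])/d[2]
def proj(n,X):
    c=calibration(n);p=c["camera_matrix"]@(c["R"]@np.asarray(X)+c["t"]);return p[:2]/p[2]
def mask(im,lo,hi,roi):
    h=cv2.cvtColor(im,cv2.COLOR_RGB2HSV);m=cv2.inRange(h,np.array(lo),np.array(hi))
    k=np.zeros_like(m);x0,y0,x1,y1=roi;k[y0:y1,x0:x1]=255
    m&=k;_,l,s,c=cv2.connectedComponentsWithStats(m)
    i=1+np.argmax(s[1:,4]);return (l==i).astype(np.uint8),c[i],s[i]
E
python3 - <<'E'
from h import *
a=cv2.imread("pics/top0.png");s=cv2.imread("pics/scene0.png")
A=a[...,::-1].copy();S=s[...,::-1].copy()
for nm,im,lo,hi,roi,z,v in [("red","x",(0,170,90),(8,255,255),(400,190,460,230),.114,"top"),("red","x",(0,170,90),(8,255,255),(165,85,205,115),.114,"scene"),
 ("yel","x",(23,140,90),(33,255,255),(345,175,390,215),.114,"top"),("yel","x",(23,140,90),(33,255,255),(185,120,220,141),.114,"scene"),
 ("triv","x",(0,30,0),(30,255,255),(265,180,315,235),.007,"top"),("mat","x",(5,90,90),(20,255,255),(330,170,450,250),.004,"top"),("blue","x",(105,150,50),(125,255,255),(165,165,250,240),.15,"top"),("blue","x",(105,150,50),(125,255,255),(250,170,335,270),.15,"scene")]:
    m,c,st=mask(A if v=="top" else S,lo,hi,roi); print(nm,v,c.round(1),st,cast(v,c,z).round(4))
    if nm in("mat",):
        r=cv2.minAreaRect(np.argwhere(m)[:,::-1].astype(np.float32));print([cast(v,p,z).round(3)[:2] for p in cv2.boxPoints(r)])
    if nm=="triv": print(cast(v,(st[0],c[1]),0),cast(v,(st[0]+st[2],c[1]),0))
big=lambda im,x0,y0,x1,y1,w:cv2.resize(im[y0:y1,x0:x1],(w,int(w*(y1-y0)/(x1-x0))),interpolation=cv2.INTER_CUBIC)
p1=big(a,335,170,455,245,400);p2=big(a,165,165,265,240,400);p3=big(s,165,85,245,165,300);p4=big(s,245,170,340,265,300)
o=np.zeros((600,800,3),np.uint8);o[:250,:400]=p1;o[:300,400:]=p2;o[300:600,:300]=p3[:300];o[300:600,400:700]=p4[:300]
cv2.imwrite("pics/zoom1.png",o)
E
```

```text
red top [432.  211.4] [423 203  19  18 277] [ 0.5375 -0.3398  0.114 ]
red scene [185.3  98.2] [179  94  14  10 103] [ 0.5435 -0.3354  0.114 ]
yel top [365.3 194.5] [356 186  19  18 271] [ 0.5832 -0.169   0.114 ]
yel scene [201.2 132.4] [194 127  15  12 152] [ 0.587  -0.1676  0.114 ]
triv top [290.6 207.6] [ 272  189   38   38 1133] [0.5622 0.0218 0.007 ]
[0.56338959 0.0753166  0.        ] [ 0.56257704 -0.034646    0.        ]
mat top [385.9 212.5] [ 336  178  104   65 2629] [ 0.5465 -0.2511  0.004 ]
[array([ 0.524, -0.105]), array([ 0.651, -0.137]), array([ 0.583, -0.412]), array([ 0.459, -0.376])]
blue top [206.4 188.6] [ 171  173   68   33 1183] [0.5967 0.2448 0.15  ]
blue scene [282.8 220.4] [ 258  178   57   80 1845] [0.6071 0.2527 0.15  ]
```

View pics/zoom1.png

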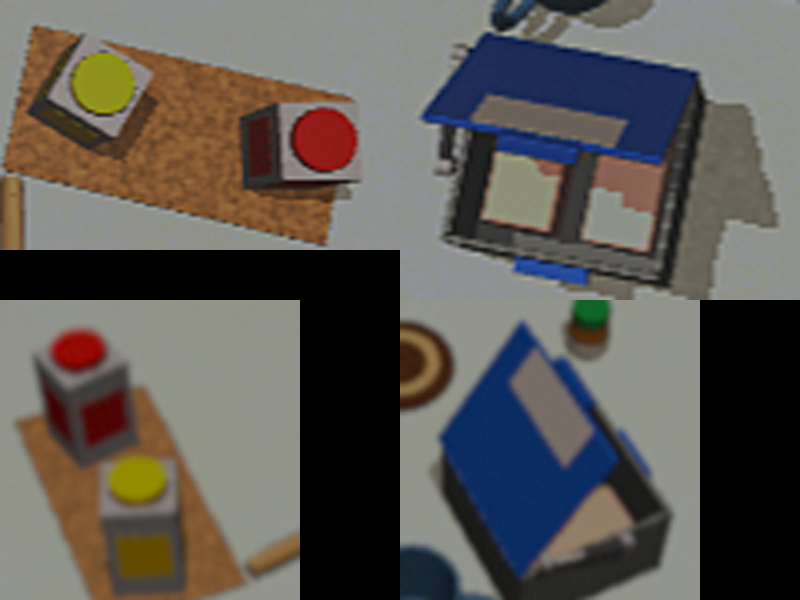

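The zoom shows the white press mark centred at about (202,195.5) in top and (293,203.6) in scene. The yellow tin's top is turned about 29° in the image, and the red tin's top is nearly square to it.

Run:
```python
from h import *
from scipy.spatial.transform import Rotation as Ro
def P(n):
    c=calibration(n);return c["camera_matrix"]@np.c_[c["R"],c["t"]]
def tri(a,b):
    X=cv2.triangulatePoints(P("top"),P("scene"),np.array(a,float).reshape(2,1),np.array(b,float).reshape(2,1));return (X[:3]/X[3]).ravel().round(4)
print("press",tri((202.2,195.5),(292.8,203.6)))
print("red",tri((432,211.4),(185.3,98.2)),"yel",tri((365.3,194.5),(201.2,132.4)))
f=lambda x,y:(165+(x-400)/4,165+y/4)
for nm,q,z in [("hingeL",f(483,34),.095),("hingeR",f(698,72),.095),("freeL",f(424,122),.214),("freeR",f(662,160),.214),("frontL",f(444,240),.09),("frontR",f(662,285),.09)]: print(nm,cast("top",q,z).round(3))
g=lambda x,y:(335+x/3.333,170+y/3.333)
for nm,L in [("yel",[(88,37),(153,70),(112,137),(47,97)]),("red",[(275,103),(358,102),(358,185),(277,185)])]:
    C=np.array([cast("top",g(*p),.102)[:2] for p in L]);print(nm,C.round(3).tolist(),C.mean(0).round(3),[round(float(np.degrees(np.arctan2(*(C[(i+1)%4]-C[i])[::-1])))%90,1) for i in range(4)])
print("bottle cap",cast("top",(403,138),.17).round(3),"base",cast("scene",(152,160),0).round(3))
print("jam/can",cast("top",(328,142),.09).round(3),cast("top",(257,145),.11).round(3),"mug",cast("top",(205,148),.09).round(3),"spice",cast("top",(261,266),.06).round(3))
s=sense();R=Ro.from_quat(s["tool_rot"]).as_matrix();print(R.round(3))
```

```text
press [0.5738 0.2487 0.189 ]
red [ 0.539  -0.3434  0.1062] yel [ 0.5846 -0.1704  0.1102]
hingeL [0.648 0.31  0.095]
hingeR [0.62  0.163 0.095]
freeL [0.57  0.321 0.214]
freeR [0.546 0.177 0.214]
frontL [0.508 0.334 0.09 ]
frontR [0.477 0.188 0.09 ]
yel [[0.621, -0.163], [0.594, -0.213], [0.541, -0.179], [0.573, -0.128]] [ 0.582 -0.171] [61.7, 57.0, 57.2, 54.6]
red [[0.567, -0.308], [0.567, -0.373], [0.501, -0.369], [0.502, -0.306]] [ 0.534 -0.339] [0.3, 86.4, 89.6, 88.2]
bottle cap [ 0.719 -0.257  0.17 ] base [ 0.73  -0.262  0.   ]
jam/can [ 0.733 -0.079  0.09 ] [0.721 0.115 0.11 ] mug [0.72  0.259 0.09 ] spice [0.398 0.107 0.06 ]
[[-0.909  0.417 -0.001]
 [ 0.417  0.909 -0.002]
 [ 0.    -0.002 -1.   ]]
```

Call:
apply_moves:
  plan:
    - [0,0,-0.06,0,0,-0.12,1]
    - [0,0,-0.06,0,0,-0.12,1]
    - [0,0,-0.02,0,0,0,1]
  force: 60

```text
t: 0.48
tcp_pos: [0.2612, 0.5694, 0.3758]
tool_rot: [0.094, 0.996, 0.003, 0.002]
force: [0.8, -0.5, -1.1]
finger_gap: 0.38
gripper_force: 0.0
```

Call:
apply_moves:
  plan:
    - [-0.046,-0.032,0,0,0,0,1]
    - [-0.046,-0.032,0,0,0,0,1]
    - [-0.046,-0.032,0,0,0,0,1]
    - [-0.046,-0.032,0,0,0,0,1]
    - [-0.046,-0.032,0,0,0,0,1]
    - [-0.046,-0.032,0,0,0,0,1]
    - [-0.046,-0.032,0,0,0,0,1]
    - [-0.046,-0.032,0,0,0,0,1]

```text
t: 1.48
tcp_pos: [0.5743, 0.2458, 0.3708]
tool_rot: [0.095, 0.995, -0.0, -0.001]
force: [0.4, 0.4, 0.4]
finger_gap: 0.001
gripper_force: 0.0
```

Call:
apply_moves:
  plan:
    - [0,0,0,0,0,0,1]

```text
t: 1.6
tcp_pos: [0.576, 0.2438, 0.37]
tool_rot: [0.098, 0.995, -0.001, -0.0]
force: [0.2, 0.4, -0.2]
finger_gap: 0.003
gripper_force: 0.0
```

Call:
apply_moves:
  plan:
    - [-0.01,0.003,0.06,0,0,0,1]
    - [0,0,0.06,0,0,0,1]
    - [0,0,0.035,0,0,0,1]
    - [0,0,0.02,0,0,0,1]
    - [0,0,0,0,0,0,1]

```text
t: 2.22
tcp_pos: [0.5827, 0.2489, 0.1946]
tool_rot: [0.094, 0.996, -0.001, -0.001]
force: [2.0, -0.6, -0.8]
finger_gap: -0.001
gripper_force: 0.9
```

Call:
apply_moves:
  plan:
    - [0.01,0,0.007,0,0,0,1]
    - [0.011,0,0.007,0,0,0,1]
    - [0.009,0,0.009,0,0,0,1]
    - [0.009,0,0.009,0,0,0,1]
    - [0,0,0,0,0,0,1]

```text
t: 2.85
tcp_pos: [0.5431, 0.2558, 0.1632]
tool_rot: [0.094, 0.996, -0.001, -0.002]
force: [-0.8, 0.0, 1.6]
finger_gap: -0.0
gripper_force: 0.6
```

Call:
apply_moves:
  plan:
    - [0.007,0,0.01,0,0,0,1]
    - [0.007,0,0.011,0,0,0,1]
    - [0.005,0,0.011,0,0,0,1]
    - [0.004,0,0.012,0,0,0,1]
    - [0,0,0,0,0,0,1]

```text
t: 3.48
tcp_pos: [0.521, 0.2597, 0.1186]
tool_rot: [0.095, 0.996, -0.001, -0.002]
force: [0.2, 0.2, 0.7]
finger_gap: 0.001
gripper_force: 0.0
```

Run:
```python
from h import *
im=snapshot("scene")[...,::-1]
cv2.imwrite("pics/lid1.png",cv2.resize(im[140:300,200:400],(600,480),interpolation=cv2.INTER_CUBIC))
```

```text
(no output)
```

View pics/lid1.png

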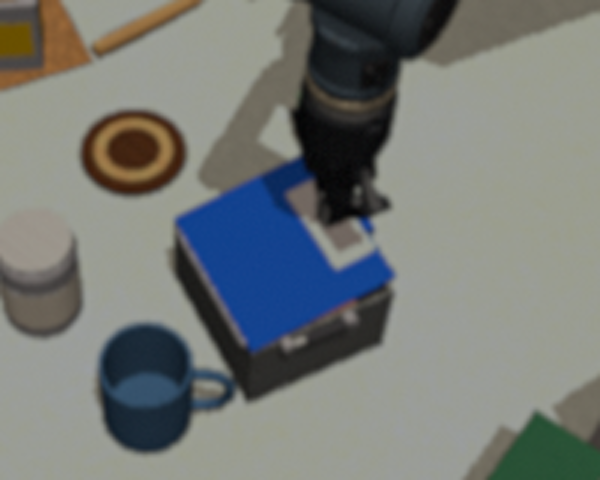

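The lid is being pressed at the mark and is nearly shut. I'll push it the rest of the way.

Call:
apply_moves:
  plan:
    - [0.002,0,0.009,0,0,0,1]
    - [0,0,0.009,0,0,0,1]
    - [0,0,0.004,0,0,0,1]
    - [0,0,0,0,0,0,1]

```text
t: 4.03
tcp_pos: [0.5208, 0.2603, 0.0978]
tool_rot: [0.095, 0.995, -0.0, -0.0]
force: [0.1, 0.1, -0.4]
finger_gap: -0.006
gripper_force: 0.0
```

Call:
apply_moves:
  plan:
    - [0,0,-0.03,0,0,0,1]
    - [0,0,-0.06,0,0,0,1]
    - [0,0,-0.06,0,0,0,-1]
    - [-0.012,-0.053,-0.03,0,0,0,-1]
    - [-0.012,-0.053,0,0,0,0,-1]
    - [-0.012,-0.053,0,0,0,0,-1]
    - [-0.012,-0.053,0,0,0,0,-1]
    - [-0.012,-0.053,0,0,0,0,-1]

```text
t: 5.03
tcp_pos: [0.5299, -0.0128, 0.2789]
tool_rot: [0.095, 0.996, -0.0, 0.001]
force: [0.6, 0.3, -0.8]
finger_gap: 0.998
gripper_force: 0.0
```

Call:
apply_moves:
  plan:
    - [-0.012,-0.053,0,0,0,0,-1]
    - [-0.012,-0.053,0,0,0,0,-1]
    - [-0.012,-0.053,0,0,0,0,-1]
    - [-0.012,-0.053,0,0,0,0,-1]
    - [-0.012,-0.053,0,0,0,0,-1]
    - [-0.012,-0.053,0,0,0,0,-1]
    - [0,0,0,0,0,-0.167,-1]
    - [0,0,0,0,0,0,-1]

```text
t: 6.02
tcp_pos: [0.5403, -0.3376, 0.2781]
tool_rot: [0.013, 1.0, 0.0, -0.0]
force: [-0.3, 0.4, 0.1]
finger_gap: 1.001
gripper_force: 0.0
```

Run:
```python
from h import *
im=snapshot("scene")[...,::-1];t=snapshot("top")[...,::-1]
o=np.zeros((600,800,3),np.uint8)
o[:300,:400]=cv2.resize(im[160:280,230:390],(400,300));o[300:,:400]=cv2.resize(im[80:170,155:275],(400,300),interpolation=cv2.INTER_CUBIC)
o[:300,400:]=cv2.resize(t[155:245,160:280],(400,300));o[300:,400:]=cv2.resize(t[165:255,335:455],(400,300),interpolation=cv2.INTER_CUBIC)
cv2.imwrite("pics/c2.png",o)
s=sense();print(s["q"],s["tcp_pos"],s["force"])
```

```text
[-7.31990852e-01  4.97803410e-01  1.34681255e+00  1.05583758e-04
  1.29733503e+00 -2.27795849e+00] [ 0.54053506 -0.33641061  0.27836745] [ 0.14548101 -0.5664013   0.20274379]
```

View pics/c2.png

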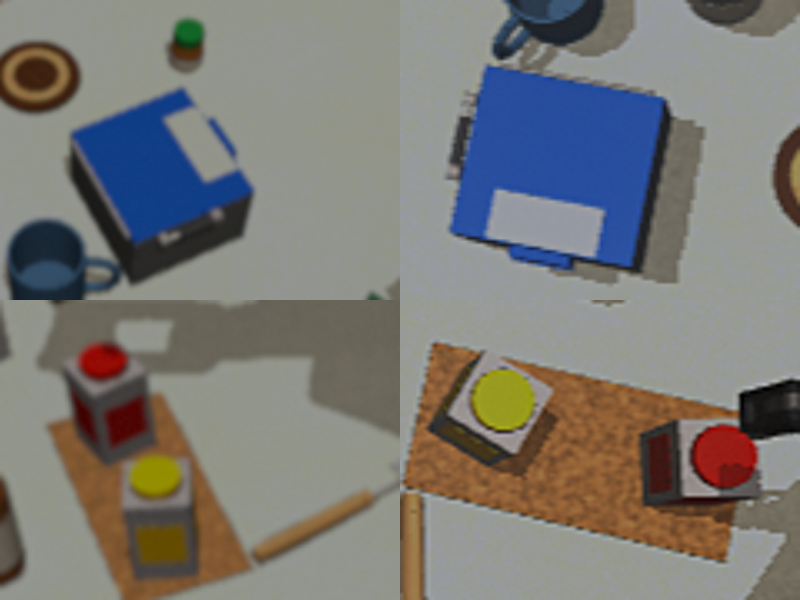

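The lid has stayed shut, and both tins are undisturbed. I'll go down on red.

Call:
apply_moves:
  plan:
    - [0.003,-0.004,0.03,0,0,0,-1]
    - [0,0,0.06,0,0,0,-1]
    - [0,0,0.05,0,0,0,-1]
    - [0,0,0.04,0,0,0,-1]
    - [0,0,0.03,0,0,0,-1]
    - [0,0,0.018,0,0,0,-1]
    - [0,0,0,0,0,0,-1]

```text
t: 7.0
tcp_pos: [0.5373, -0.3399, 0.0495]
tool_rot: [0.011, 1.0, 0.001, -0.001]
force: [-0.4, 0.4, 0.3]
finger_gap: 0.997
gripper_force: 0.0
```

Call:
apply_moves:
  plan:
    - [0,0,0,0,0,0,0]
    - [0,0,0,0,0,0,0.3]
    - [0,0,0,0,0,0,0.6]
    - [0,0,0,0,0,0,1]
    - [0,0,0,0,0,0,1]
    - [0,0,0,0,0,0,1]
  force: 50

```text
t: 7.75
tcp_pos: [0.5387, -0.3419, 0.0522]
tool_rot: [0.011, 1.0, -0.001, 0.001]
force: [0.4, -0.6, 6.1]
finger_gap: 0.721
gripper_force: 55.3
```

Call:
apply_moves:
  plan:
    - [0,0,-0.01,0,0,0,1]
    - [0,0,-0.02,0,0,0,1]
    - [0,0,-0.02,0,0,0,1]
    - [0,0,-0.02,0,0,0,1]
    - [0,0,0,0,0,0,1]
    - [0,0,0,0,0,0,1]
    - [0,0,0,0,0,0,1]
    - [0,0,0,0,0,0,1]

```text
t: 8.75
tcp_pos: [0.5372, -0.3406, 0.1194]
tool_rot: [0.011, 1.0, 0.001, -0.001]
force: [-0.7, 0.6, -1.7]
finger_gap: 0.723
gripper_force: 54.7
```

Run:
```python
from h import *
im=snapshot("scene")[...,::-1]
cv2.imwrite("pics/r.png",cv2.resize(im[60:180,140:300],(640,480),interpolation=cv2.INTER_CUBIC))
for i in range(4):
    s=sense();print(s["force"].round(2),s["tau"].round(2),s["tcp_pos"].round(4));snapshot("top")
```

```text
[-0.3  -0.12 -1.68] [ 1.000e-02 -4.868e+01 -1.496e+01  0.000e+00  1.000e-02  0.000e+00] [ 0.5372 -0.3406  0.1195]
[ 0.22 -0.16 -1.95] [ 1.000e-02 -4.863e+01 -1.496e+01  0.000e+00  1.000e-02  0.000e+00] [ 0.5374 -0.3407  0.1197]
[-0.94 -0.16 -1.75] [ 0.000e+00 -4.860e+01 -1.496e+01  0.000e+00  1.000e-02  0.000e+00] [ 0.5374 -0.3408  0.1198]
[ 0.02  0.35 -2.7 ] [  0.   -48.58 -14.97   0.     0.     0.  ] [ 0.5375 -0.3408  0.12  ]
```

View pics/r.png

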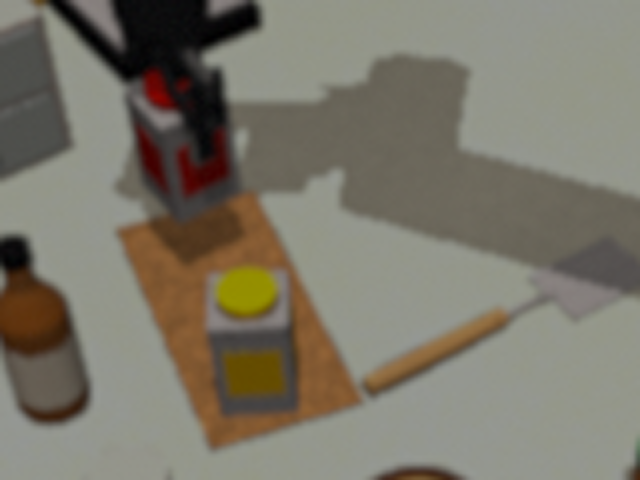

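Red is lifted clear and weighs about 2 N, so it looks light. I'll set it back down.

Call:
apply_moves:
  plan:
    - [0,0,0.02,0,0,0,1]
    - [0,0,0.02,0,0,0,1]
    - [0,0,0.015,0,0,0,1]
    - [0,0,0.008,0,0,0,1]
    - [0,0,0.004,0,0,0,1]
    - [0,0,0.002,0,0,0,1]
    - [0,0,0,0,0,0,1]

```text
t: 9.88
tcp_pos: [0.5379, -0.3412, 0.0522]
tool_rot: [0.011, 1.0, -0.0, 0.0]
force: [-0.1, 1.3, 0.8]
finger_gap: 0.722
gripper_force: 54.8
```

Call:
apply_moves:
  plan:
    - [0,0,0,0,0,0,0.2]
    - [0,0,0,0,0,0,-0.2]
    - [0,0,0,0,0,0,-0.6]
    - [0,0,0,0,0,0,-1]
    - [0,0,0,0,0,0,-1]
    - [0,0,0,0,0,0,-1]

```text
t: 10.62
tcp_pos: [0.5376, -0.3409, 0.0511]
tool_rot: [0.011, 1.0, 0.0, -0.0]
force: [0.4, -0.2, 0.8]
finger_gap: 1.003
gripper_force: 0.0
```

Call:
apply_moves:
  plan:
    - [0,0,-0.03,0,0,0,-1]
    - [0,0,-0.06,0,0,0,-1]
    - [0,0,-0.06,0,0,0,-1]
    - [-0.011,0.043,-0.04,0,0,0.18,-1]
    - [-0.001,0.044,0,0,0,0.18,-1]
    - [0.006,0.043,0,0,0,0.18,-1]
    - [0,0,0,0,0,0,-1]

```text
t: 11.5
tcp_pos: [0.57, -0.2099, 0.2415]
tool_rot: [0.276, 0.961, 0.0, -0.0]
force: [-0.6, 0.0, 0.3]
finger_gap: 1.001
gripper_force: 0.0
```

Run:
```python
from h import *
from scipy.spatial.transform import Rotation as Ro
s=sense();R=Ro.from_quat(s["tool_rot"]).as_matrix();print(s["q"].round(2),s["tcp_pos"],R[:,1])
print("to yellow, tool axes",(R.T@(np.array([.5845,-.170,.052])-s["tcp_pos"])).round(4))
im=snapshot("scene");t=snapshot("top")
_,c,st=mask(im,(0,170,90),(8,255,255),(165,85,205,115));print("red",c,st,cast("scene",c,.114))
cv2.imwrite("pics/y.png",np.hstack([cv2.resize(im[80:170,155:275,::-1],(400,300)),cv2.resize(t[165:255,335:455,::-1],(400,300))]))
```

```text
[-0.54  0.49  1.47  0.    1.18 -1.55] [ 0.57004711 -0.20988254  0.24149546] [5.30042002e-01 8.47971176e-01 6.01215625e-04]
to yellow, tool axes [0.0087 0.0414 0.1895]
red [184.80597015  97.94029851] [180  94  12   8  67] [ 0.54413251 -0.33752099  0.114     ]
```

View pics/y.png

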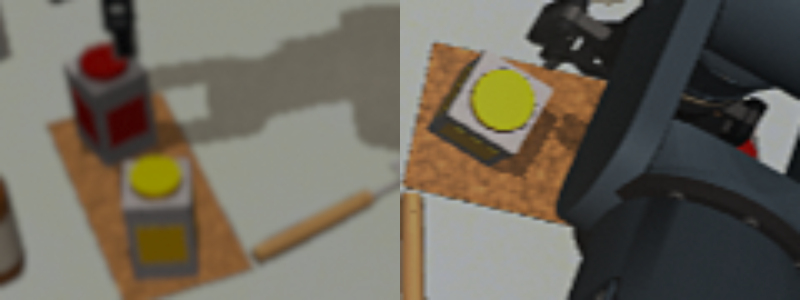

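Both tins are standing upright and red is back in its place. I'll move over yellow.

Call:
apply_moves:
  plan:
    - [0.009,0.041,0,0,0,0,-1]
    - [0,0,0.03,0,0,0,-1]
    - [0,0,0.05,0,0,0,-1]
    - [0,0,0.05,0,0,0,-1]
    - [0,0,0.035,0,0,0,-1]
    - [0,0,0.024,0,0,0,-1]
    - [0,0,0,0,0,0,-1]

```text
t: 12.48
tcp_pos: [0.5825, -0.1745, 0.05]
tool_rot: [0.278, 0.961, 0.0, -0.002]
force: [1.2, 1.2, 0.7]
finger_gap: 1.001
gripper_force: 0.0
```

Call:
apply_moves:
  plan:
    - [0,0,0,0,0,0,0]
    - [0,0,0,0,0,0,0.3]
    - [0,0,0,0,0,0,0.6]
    - [0,0,0,0,0,0,1]
    - [0,0,0,0,0,0,1]
    - [0,0,0,0,0,0,1]
  force: 60

```text
t: 13.22
tcp_pos: [0.5857, -0.1743, 0.054]
tool_rot: [0.278, 0.961, -0.0, 0.002]
force: [1.8, 0.4, 5.1]
finger_gap: 0.72
gripper_force: 68.5
```

Call:
apply_moves:
  plan:
    - [0,0,-0.01,0,0,0,1]
    - [0,0,-0.02,0,0,0,1]
    - [0,0,-0.02,0,0,0,1]
    - [0,0,-0.02,0,0,0,1]
    - [0,0,0,0,0,0,1]
    - [0,0,0,0,0,0,1]
    - [0,0,0,0,0,0,1]
    - [0,0,0,0,0,0,1]

```text
t: 14.22
tcp_pos: [0.5836, -0.1734, 0.1214]
tool_rot: [0.278, 0.961, 0.0, -0.001]
force: [0.4, 0.2, -5.4]
finger_gap: 0.717
gripper_force: 67.5
```

Run:
```python
from h import *
im=snapshot("scene")[...,::-1]
cv2.imwrite("pics/y2.png",cv2.resize(im[60:180,140:300],(640,480),interpolation=cv2.INTER_CUBIC))
for i in range(4):
    s=sense();print(s["force"].round(2),s["tau"].round(2),s["tcp_pos"].round(4));snapshot("top")
```

```text
[ 0.32  0.06 -5.58] [ 0.000e+00 -4.853e+01 -1.502e+01  0.000e+00  3.000e-02 -0.000e+00] [ 0.5838 -0.1735  0.1216]
[-0.   -0.31 -5.92] [ 0.000e+00 -4.850e+01 -1.503e+01  0.000e+00  3.000e-02 -0.000e+00] [ 0.5839 -0.1735  0.1217]
[ 0.91 -0.2  -5.9 ] [-0.000e+00 -4.848e+01 -1.505e+01  0.000e+00  2.000e-02 -0.000e+00] [ 0.584  -0.1736  0.1219]
[-0.05 -0.24 -5.99] [-0.000e+00 -4.848e+01 -1.506e+01  0.000e+00  2.000e-02 -0.000e+00] [ 0.5841 -0.1736  0.122 ]
```

View pics/y2.png

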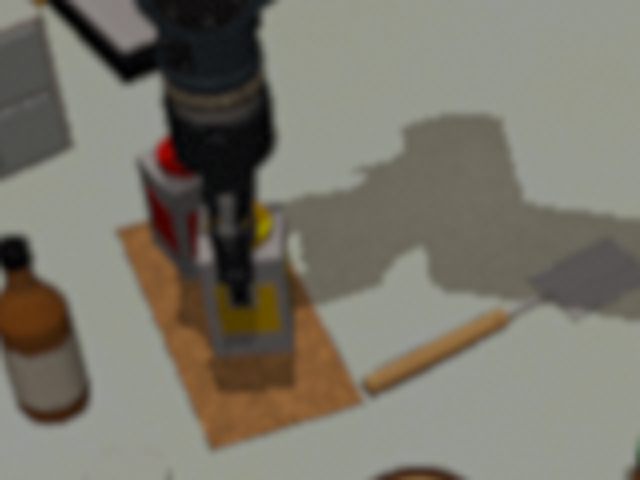

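Yellow weighs about 5.9 N against about 2 N for red, so yellow is the heavier one. I'll stand it back on the mat as asked, then take it up again.

Call:
apply_moves:
  plan:
    - [0,0,0.02,0,0,0,1]
    - [0,0,0.02,0,0,0,1]
    - [0,0,0.015,0,0,0,1]
    - [0,0,0.008,0,0,0,1]
    - [0,0,0.004,0,0,0,1]
    - [0,0,0.002,0,0,0,1]
    - [0,0,0,0,0,0,1]

```text
t: 15.35
tcp_pos: [0.5845, -0.1738, 0.0541]
tool_rot: [0.278, 0.961, -0.0, 0.001]
force: [-0.5, -0.4, -2.8]
finger_gap: 0.713
gripper_force: 67.8
```

Call:
apply_moves:
  plan:
    - [0,0,0,0,0,0,0.2]
    - [0,0,0,0,0,0,-0.2]
    - [0,0,0,0,0,0,-0.6]
    - [0,0,0,0,0,0,-1]
    - [0,0,0,0,0,0,-1]
    - [0,0,0,0,0,0,-1]
    - [0,0,0,0,0,0,-1]
    - [0,0,0,0,0,0,-1]

```text
t: 16.35
tcp_pos: [0.5841, -0.1737, 0.0533]
tool_rot: [0.278, 0.961, -0.0, -0.0]
force: [0.2, 1.2, 0.8]
finger_gap: 1.0
gripper_force: 0.0
```

Call:
apply_moves:
  plan:
    - [0,0,0,0,0,0,-0.5]
    - [0,0,0,0,0,0,0]
    - [0,0,0,0,0,0,0.3]
    - [0,0,0,0,0,0,0.6]
    - [0,0,0,0,0,0,1]
    - [0,0,0,0,0,0,1]
    - [0,0,0,0,0,0,1]

```text
t: 17.23
tcp_pos: [0.5844, -0.1737, 0.0535]
tool_rot: [0.278, 0.961, 0.0, 0.0]
force: [1.3, 0.8, 2.1]
finger_gap: 0.721
gripper_force: 66.9
```

Call:
apply_moves:
  plan:
    - [0,0,-0.01,0,0,0,1]
    - [0,0,-0.03,0,0,0,1]
    - [0,0,-0.03,0,0,0,1]
    - [0,0,-0.03,0,0,0,1]
    - [0.01,0.013,0,0,0,0,1]
    - [0.02,0.025,0,0,0,0,1]
    - [0.023,0.028,0,0,0,0,1]
    - [0.023,0.028,0,0,0,0,1]

```text
t: 18.23
tcp_pos: [0.5673, -0.0511, 0.151]
tool_rot: [0.278, 0.961, 0.0, -0.003]
force: [0.6, 0.8, -5.1]
finger_gap: 0.716
gripper_force: 68.1
```

Call:
apply_moves:
  plan:
    - [0.023,0.028,0,0,0,0,1]
    - [0.015,0.02,0,0,0,0,1]
    - [0.008,0.011,0,0,0,0,1]
    - [0,0,0,0,0,0,1]
    - [0,0,0,0,0,0,1]
    - [0,0,0,0,0,0,1]
    - [0,0,0,0,0,0,1]

```text
t: 19.1
tcp_pos: [0.5628, 0.02, 0.1533]
tool_rot: [0.278, 0.96, -0.0, 0.0]
force: [-0.6, 1.1, -5.2]
finger_gap: 0.719
gripper_force: 67.9
```

Run:
```python
from h import *
from scipy.spatial.transform import Rotation as Ro
s=sense();R=Ro.from_quat(s["tool_rot"]).as_matrix()
print(s["tcp_pos"],s["force"],(R.T@(np.array([.562,.021,.151])-s["tcp_pos"])).round(4))
im=snapshot("scene")[...,::-1]
cv2.imwrite("pics/f.png",cv2.resize(im[60:285,140:440],(800,600),interpolation=cv2.INTER_CUBIC))
```

```text
[0.56275048 0.02001058 0.15334026] [-0.6259844   1.11901181 -5.21781706] [0.0012 0.0004 0.0023]
```

View pics/f.png

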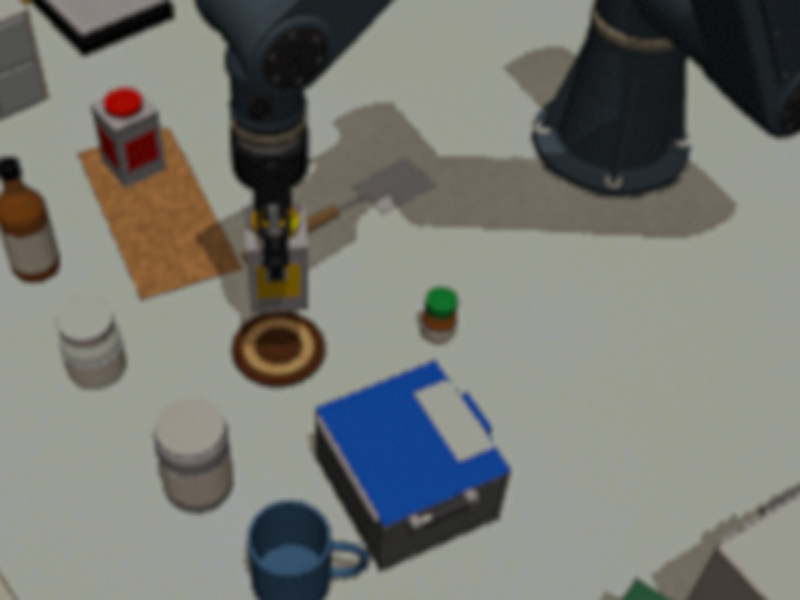

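Yellow is held upright over the trivet, the lid is shut, and red stands on the mat.

```bash
python3 -c "
from station import *
print(abs(sense()['qd']).max()); print(sign_off())"
```

```text
0.003754701988792477
the job is handed in; nothing more can be done
None
```

I pressed the lid shut and it stayed shut. Of the two tins, yellow is the heavier (about 5.9 N against 2 N for red), and it is held upright and still over the trivet with its underside about 10 cm up; red stands on the mat, and the job is handed in.

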